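Press a test tile square in the twin-screw press

ROBOT

A 6-joint arm with a two-finger parallel gripper is mounted at the origin on a cart in front of the work surface, level with it; the furniture and walls round the work are solid. World frame = base frame: x ahead of the robot, y to its left, z up, the work surface at z = 0. Lengths are in m, angles in rad, forces in N, time in s.
With the tool pointing down it reaches from about 0.35 to 0.85 m from the base axis. Payload 8.1 kg.
Tool frame: the origin (TCP) lies between the finger pads; the fingertips stand 14 mm ahead of it and the grasp point (between the pads) lies 5 mm behind it; z points along the fingers, y is the line along which they close (so a half turn about z gives the same grasp; the last joint's range is limited). The gripper opens to 93 mm and grips with 3 to 60 N. Pads are 15 mm wide; open, the fingers measure 128 mm over their backs; the gripper's body (75 mm by 188 mm) begins 65 mm behind the grasp point.
Start: joints at [1.153, 0.13, 1.488, -0, 1.523, -0.085], TCP at [0.196, 0.567, 0.233] pointing down, gripper open.
Joint ranges: [-2.96, 2.96], [-0.89, 2.26], [0.02, 2.5], [-1.34, 4.48], [0, 2.73], [-2.66, 2.66]. Speed limits (rad/s): [2.39, 2.39, 2.79, 3.14, 3.14, 3.14].

INTERFACE

Orientations are given as a rotation vector (axis times angle).
In Python, from plant import robot gives the robot as it stands.
- The arm moves only by the tool arm_command, never from a script. Its argument "targets" is a list of rows, each an object of numbers: "x", "y", "z": the shift along the world's x, y, z in units of 500 mm (1.0 is 500 mm); "rx", "ry", "rz": the turn, a rotation vector about the world's x, y, z in units of 2 rad (1.0 is 2 rad); "claw": the closure in counts, from 0 (fully open) to 255 (shut). In form: [{"x": .., "y": .., "z": .., "rx": .., "ry": .., "rz": .., "claw": ..}, ...]. A call has 1 to 10 rows; each row is the pose to reach, as a shift and turn from the pose commanded when the call began; what a row does not reach only later rows make up. A row lasts 1/12 s, in which the tool goes at most 41.7 mm and 7.16 degrees, less where a joint would pass 70% of its speed; a pose out of reach is approached as far as the arm can. A call with a number of a shift or a turn outside -1 to 1 is refused whole. A call with a gripper value outside its range is refused whole. The fingers move at their own pace and stop on an object; "squeeze" is the grip in N (left out, the last holds). Time passes only in rows, so rows that repeat a pose let the fingers close. It gives the time, the measured TCP pose, the force, the opening and the grip force at its end, in the units of the state.
- robot.read_state(): the state, without advancing time (a new reading comes with each control period).
- robot.read_camera(name): name is "side" or "top"; returns (picture, depth): 480x640x3 uint8, red, green, blue; 480x640 float32, m along the optical axis (not along the pixel's ray), 0 where there is no reading.
- robot.get_calibration(name): a dict with "intrinsics" (3x3 intrinsics, pixels), "origin" and "orientation" of the camera in the world. Camera axes: x right, y up, looking along -z (the intrinsics and any distortion apply to the point x, -y, -z); pixel columns grow to the right and rows downward; lengths in m; the calibration is good to about 2 mm. A picture is of the moment at which its call begins. get_calibration takes no time and is no camera call.
- robot.close_job(): hands the job in; it is judged then, once.
The state is a dict: "t": time; "q": joint angles; "dq": joint speeds; "joint_torque": joint torques, N m; "tool_pos": TCP position; "orientation": TCP orientation; "force": force on the tool from outside, world axes, zero at the start; "wrist_torque": the same for the moment, N m; "opening": finger opening in m; "gripper_force": force on a finger pad.
Only numpy, scipy, OpenCV 4.12 (cv2) and the standard library are available. Lean on these libraries where they do the work, as an engineer would, in place of code of your own. Each camera call takes 0.05 s, during which the arm holds its last target. There are 200 camera calls.

TASK

Push the loaded tray all the way home in the press, then screw the pressing bar down onto the tile by turning the two wing knobs clockwise by turns in small steps, keeping the bar near level throughout (neither knob ever more than about a quarter turn ahead of the other). Feel for the moment the bar's sprung pad first touches the tile, give both knobs about a quarter turn past that so the tile is firmly nipped but not crushed, and let go with the bar level; leave the cup, the stamp and the spool alone.

Things in the scene. Friction and masses are not known exactly. Their poses are not given: they have to be found in the camera images.
- press: Grey cast twin-screw press, fixed to the table: base 276 mm wide (its y), 125 deep (its x), 20 thick; two uprights; a fixed head across the top (50 mm deep, underside 92, top 112 mm above the table). Origin on the table under the middle of the head; x points to its back (away from the tray's grip), y to its left, z up. The two screws stand at x = 0, y = +90 and -90 mm.
- beam: Pressing bar: dark steel, 205 x 40 x 18 mm (y, x, z), between base and head on the screws. Origin: on its underside at the left screw, 64.5 mm above the table at knob reading 0. Each end sinks 4 mm per radian of its own knob (25 mm a turn, no backlash, stays where left); tilt = (left - right angle) x 4/180 rad. It binds if tilted over 0.042 rad. Under it hangs a sprung pad, 64 x 64 x 11 mm.
- beam_mid (a point): Centre of the bar's underside. The steel pad with its rubber face hangs below here on springs (7.5 N per mm of squeeze in all). How low it hangs is set anew each time: its face is 19.5 to 27 mm below the bar's underside, and this is not measured, so the first touch on the tile must be felt as the knobs' torque begins to rise.
- knob_left (a joint): Angle of the left wing knob (at the press's y = +90 mm), rad; grows clockwise seen from above, which lowers the left end of the bar. Range -0.2 to 9; starts at 0, bar level. Turning it unloaded takes a steady 0.20 N m of dry friction; it does not run back. Past the touch each radian of both adds 30 N on the tile, and 0.06 N m to each knob's torque.
- knob_right (a joint): Angle of the right wing knob (at the press's y = -90 mm), rad; otherwise the same as the left one; it lowers the right end of the bar. The two share the pad's load equally when the bar is level; when it is tilted the lower end's knob carries up to two thirds of it.
- knob_left_grip (a point): Point on the left knob's axis at the height to grip, 144 mm above the table. The black wing is a flat bar 52 mm long, 14 thick and 34 high (122 to 156 mm above the table), on a hub on top of the head. Pinch it across its 14 mm. Its length is this frame's x, which turns with the knob; at the start it may point any way.
- knob_right_grip (a point): The same point on the right knob.
- tray (a joint): Travel of the aluminium tray into the press along the press's x, m: 0 drawn out (start), 0.070 home against its stop. It slides with about 2.5 N of friction and stays where it is left.
- tray_handle (a point): Centre of the upper part of the tray's wooden grip, an upright block 34 mm wide (press's y), 14 mm thick (press's x) and 40 mm high, from 28 to 68 mm above the table; this point is 68 mm above the table. It stands 175 mm in front of the screws when the tray is out and 105 mm in front when home.
- tile: White fired tile, 60 x 60 x 7 mm, loose in the tray's shallow recess (rim 4 mm high), underside 28 mm and top 35 mm above the table. Origin: centre of its underside. With the tray home it lies midway between the screws, under the pad. A good nip is 36 to 58 N on it; over 85 N it cracks.
- cup: Small porcelain cup, 77 mm wide, 51 mm high, standing to the left of the press. Origin at the centre of its foot. Leave alone.
- stamp: Turned wooden stamp, 28 mm wide, 64 mm high, standing in front of the press's right half. Origin at the centre of its foot. Leave alone.
- spool: Thread spool, 29 mm wide, 30 mm high, in front of the press's left half. Origin at the centre of its foot. Leave alone.
There are look-alikes about, which are no part of the job. What is shaped like the tile but purple or yellow is not meant.

How it is judged:
On the way, in this order (a step that is already met when the one before it is completed fails the run):
1. the tray is home while the pad is still clear of the tile (value of joint tray above 0.066 m and contact force between tile and beam below 0.5 N), for 0.2 s.
2. the pad is brought down onto the tile (contact force between tile and beam above 3 N and value of joint tray above 0.066 m), for 0.2 s.
At the end, for the whole second after the job is handed in: The tray is home (within 4 mm), the tile lies centred under the bar within 6 mm, the pad presses on it with 36 to 58 N, the bar is level within 0.012 rad (the knobs within about 0.5 rad of each other) and the knobs stand still (value of joint tray above 0.066 m and contact force between tile and beam between 36 and 58 N and angle between beam's own z axis and vertical below 0.012 rad and horizontal distance between tile and beam_mid below 0.006 m and velocity of joint knob_left between -0.05 and 0.05 rad/s and velocity of joint knob_right between -0.05 and 0.05 rad/s); the robot touches nothing.
It fails at once if the bar is racked: one knob is far ahead of the other (tilt over 0.042 rad, about 1.9 rad of knob) (angle between beam's own z axis and vertical above 0.042 rad).
It fails at once if the tile is crushed: more than 85 N from the pad (contact force between tile and beam above 85 N).
It fails at once if the cup, stamp or spool is moved by more than 20 mm (distance of any of cup, stamp, spool from where it was at the start of the episode above 0.02 m).
It also fails if it takes over 72 s, if anything falls off the work surface, if the arm or the gripper's body presses on something with over 40 N, if the wrist force passes 120 N, or if a joint passes its speed limit or range.

## Working session

There is one attempt and no reset: what is moved stays moved. The work goes in short steps, Python scripts to look and compute and a tool call to move; the robot and the scene stay as the last step left them, time stands still between calls to the robot, and variables do not carry over. Pictures are saved under pics/ and viewed, at most 10 in all, crops included, and the job is handed in when it is done.

Besides the shell and the picture viewer there is one more tool, called after "Emit:" as name(argument=value, ...) on one line, values as JSON. arm_command: Moves the arm, as the interface text tells. Shifts and turns lie within -1 to 1; 1 stands for 500 mm of shift or 2 rad of turn. Its arguments: {"type":"object","properties":{"targets":{"type":"array","items":{"type":"object","properties":{"x":{"type":"number","minimum":-1,"maximum":1},"y":{"type":"number","minimum":-1,"maximum":1},"z":{"type":"number","minimum":-1,"maximum":1},"rx":{"type":"number","minimum":-1,"maximum":1},"ry":{"type":"number","minimum":-1,"maximum":1},"rz":{"type":"number","minimum":-1,"maximum":1},"claw":{"type":"number"}}}},"squeeze":{"type":"number"}},"required":["targets"]}

```bash
mkdir -p pics; ls; cat > h.py <<'E'
import numpy as np, cv2
from plant import robot
def cam(n):
    c=robot.get_calibration(n); return np.array(c["intrinsics"]),np.array(c["origin"]),c["orientation"],c
def R(o):
    o=np.array(o,float)
    return o if o.shape==(3,3) else cv2.Rodrigues(o)[0]
def pts(n,d):
    K,o,r,_=cam(n); v,u=np.mgrid[:480,:640]
    p=np.stack([(u-K[0,2])/K[0,0]*d,-(v-K[1,2])/K[1,1]*d,-d],-1)
    return p@R(r).T+o
def ray(n,u,v,z):
    K,o,r,_=cam(n); w=R(r)@np.array([(u-K[0,2])/K[0,0],-(v-K[1,2])/K[1,1],-1])
    return o+w*(z-o[2])/w[2]
E
python3 - <<'E'
from h import *
for n in("side","top"):
    p,d=robot.read_camera(n); print(robot.get_calibration(n)); cv2.imwrite(f"pics/{n}0.png",p[:,:,::-1]); np.savez(f"{n}0.npz",p=p,d=d)
print(robot.read_state())
E
```

```text
pics
{'intrinsics': array([[520.95103336,   0.        , 324.41462797],
       [  0.        , 520.95103336, 240.41759841],
       [  0.        ,   0.        ,   1.        ]]), 'origin': array([ 0.11573457, -1.01245941,  0.58090108]), 'orientation': array([ 1.10633813, -0.23288749, -0.36633282])}
{'intrinsics': array([[608.32727784,   0.        , 316.54128877],
       [  0.        , 608.32727784, 236.29079019],
       [  0.        ,   0.        ,   1.        ]]), 'origin': array([ 0.19153733, -0.13002211,  1.51750762]), 'orientation': array([ 0.16127963, -0.15548037, -1.5870699 ])}
{'t': 0.1, 'q': array([ 1.15259683e+00,  1.31075534e-01,  1.48911224e+00, -3.91659169e-06,
        1.52300907e+00, -8.54021752e-02]), 'dq': array([ 2.53816565e-05, -2.18156504e-03, -3.08452110e-03, -6.20689492e-05,
        3.97395015e-04,  3.46384796e-04]), 'joint_torque': array([ 9.45911634e-04, -5.61346400e+01, -4.93093657e+01,  7.70042231e-02,
        2.92405783e-02,  1.48846802e-06]), 'tool_pos': array([0.19580378, 0.56665692, 0.2317303 ]), 'orientation': array([-5.20281726e-01, -3.09780859e+00,  2.44160932e-03]), 'force': array([ 0.42805561,  1.02656851, -0.1167121 ]), 'wrist_torque': array([0.0058092 , 0.01212854, 0.02792441]), 'gripper_force': 0.0, 'opening': 0.09295182564789814}
```

View pics/top0.png

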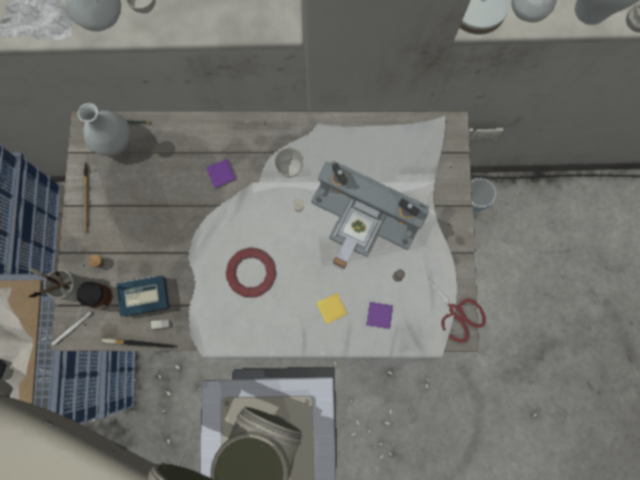

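View pics/side0.png

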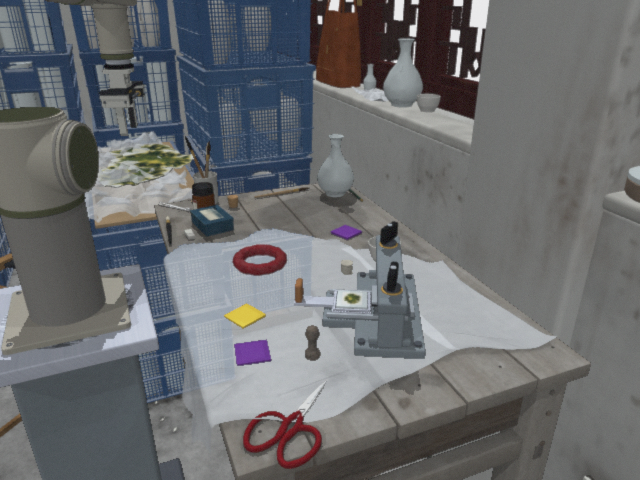

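The top view shows the press with its knobs at about (340,175) and (408,207), and the tray grip at (341,262). It also shows the tile at (358,226), spool (299,204), cup (289,160) and stamp (398,274). The purple (220,174; 380,315) and yellow (331,308) squares are look-alikes. The white tile in the tray fits the description. In the side view the knobs are at (390,235) and (393,278), and the grip is at (298,290).

```bash
python3 - <<'E'
from h import *
T=np.load("top0.npz");S=np.load("side0.npz")
pt=pts("top",T["d"]);ps=pts("side",S["d"])
print("table z top",np.median(pt[330:350,260:300,2]),"side",np.median(ps[330:345,200:225,2]))
def box(p,img,u0,u1,v0,v1,z0,z1):
    m=np.zeros(p.shape[:2],bool);m[v0:v1,u0:u1]=1
    m&=(p[...,2]>z0)&(p[...,2]<z1); return m
m=box(pt,0,305,440,150,250,.1,.12); q=pt[m]; print("head",m.sum(),np.median(q[:,2]))
r=cv2.minAreaRect((q[:,:2]*1000).astype(np.float32));print(r, cv2.boxPoints(r))
for n,p,regs in(("top",pt,((325,360,155,195),(393,425,190,222))),("side",ps,((376,400,215,262),(380,405,255,300)))):
  for g in regs:
    for z0 in(.125,.14):
        m=box(p,0,*g,z0,.165);q=p[m]
        if len(q)<4: print(n,g,len(q));continue
        r=cv2.minAreaRect((q[:,:2]*1000).astype(np.float32));print(n,z0,len(q),"zmax",q[:,2].max().round(4),"mean",q.mean(0).round(4),r)
for n,p,g in(("top",pt,(328,352,252,272)),("side",ps,(290,308,275,306))):
    m=box(p,0,*g,.045,.08);q=p[m];r=cv2.minAreaRect((q[:,:2]*1000).astype(np.float32));print("handle",n,len(q),q[:,2].max(),q.mean(0).round(4),r)
a=cv2.resize(T["p"][145:285,300:440,::-1],None,fx=4,fy=4,interpolation=2)
b=cv2.resize(S["p"][210:350,290:430,::-1],None,fx=4,fy=4,interpolation=2)
cv2.imwrite("pics/crop.png",cv2.resize(np.hstack([a,b]),(800,400)))
E
```

```text
table z top 0.0034296176794132993 side 0.00382744014422165
head 1989 0.11235399075703434
((578.5800170898438, -263.7776794433594), (276.5776672363281, 53.05180358886719), 61.83847427368164) [[ 489.92758 -373.17682]
 [ 536.69916 -398.2151 ]
 [ 667.2324  -154.37854]
 [ 620.4609  -129.34027]]
top 0.125 177 zmax 0.1647 mean [ 0.6175 -0.1841  0.1513] ((618.6134643554688, -182.52703857421875), (51.499839782714844, 18.815513610839844), 28.97650718688965)
top 0.14 147 zmax 0.1647 mean [ 0.6187 -0.1843  0.1551] ((619.6748657226562, -184.4437255859375), (51.499839782714844, 14.43359088897705), 28.97650718688965)
top 0.125 202 zmax 0.1646 mean [ 0.5337 -0.3419  0.1493] ((532.2128295898438, -340.31011962890625), (50.75771713256836, 25.122282028198242), 45.96587371826172)
top 0.14 159 zmax 0.1646 mean [ 0.5347 -0.3426  0.1538] ((535.801025390625, -343.63482666015625), (51.0068473815918, 15.922554969787598), 50.65707015991211)
side 0.125 285 zmax 0.1571 mean [ 0.6164 -0.1919  0.1428] ((620.3328857421875, -186.43714904785156), (55.17081832885742, 15.914237022399902), 27.568038940429688)
side 0.14 168 zmax 0.1571 mean [ 0.6172 -0.1909  0.15  ] ((620.941650390625, -186.73004150390625), (54.282928466796875, 14.629709243774414), 29.94713592529297)
side 0.125 262 zmax 0.1573 mean [ 0.5296 -0.3543  0.1461] ((534.82861328125, -345.82470703125), (53.06359100341797, 14.054827690124512), 52.451358795166016)
side 0.14 186 zmax 0.1573 mean [ 0.5313 -0.3516  0.1515] ((535.1935424804688, -345.316162109375), (51.81244659423828, 14.013497352600098), 52.451358795166016)
handle top 94 0.07512217176327085 [ 0.4224 -0.1815  0.0656] ((423.4303283691406, -181.721435546875), (33.23085021972656, 14.401998519897461), 62.747032165527344)
handle side 130 0.06888919236078683 [ 0.4214 -0.1901  0.0604] ((424.8501892089844, -182.92034912109375), (37.576255798339844, 12.82988166809082), 61.03849792480469)
```

View pics/crop.png

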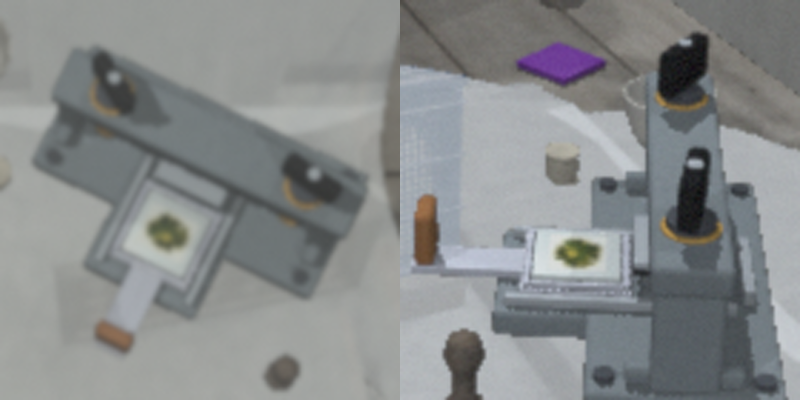

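Two-view check: the knob axes are at (0.620,-0.1855) and (0.535,-0.3445), 180 mm apart, with tops at about 0.157. The press yaw is -28.15°. The grip predicted from that, (0.4234,-0.1824), matches the measurement. The crop confirms the white tile in the tray, the wings pointing at 29° (left) and 51.5° (right), and the grip. Moving now.

Emit:
arm_command(targets=[{"x": 0.5,"y": -0.74,"z": -0.06,"rz": -0.079,"claw": 100},{"x": 0.5,"y": -0.74,"z": -0.06,"rz": -0.079,"claw": 100},{"x": 0.5,"y": -0.74,"z": -0.06,"rz": -0.079,"claw": 100},{"x": 0.5,"y": -0.74,"z": -0.06,"rz": -0.079,"claw": 100},{"x": 0.5,"y": -0.74,"z": -0.06,"rz": -0.079,"claw": 100},{"x": 0.5,"y": -0.74,"z": -0.06,"rz": -0.079,"claw": 100},{"x": 0.5,"y": -0.74,"z": -0.06,"rz": -0.079,"claw": 100},{"x": 0.5,"y": -0.74,"z": -0.06,"rz": -0.079,"claw": 100},{"x": 0.48,"y": -0.9,"z": -0.1,"rz": -0.079,"claw": 100},{"x": 0.46,"y": -1.0,"z": -0.14,"rz": -0.079,"claw": 100}], squeeze=15)

```text
schema error: expected keys x, y, z, rx, ry, rz, claw
```

```bash
python3 - <<'E'
from h import *
s=robot.read_state();print(s)
E
```

```text
{'t': 0.1, 'q': array([ 1.15259683e+00,  1.31075534e-01,  1.48911224e+00, -3.91659169e-06,
        1.52300907e+00, -8.54021752e-02]), 'dq': array([ 2.53816565e-05, -2.18156504e-03, -3.08452110e-03, -6.20689492e-05,
        3.97395015e-04,  3.46384796e-04]), 'joint_torque': array([ 9.45911634e-04, -5.61346400e+01, -4.93093657e+01,  7.70042231e-02,
        2.92405783e-02,  1.48846802e-06]), 'tool_pos': array([0.19580378, 0.56665692, 0.2317303 ]), 'orientation': array([-5.20281726e-01, -3.09780859e+00,  2.44160932e-03]), 'force': array([ 0.42805561,  1.02656851, -0.1167121 ]), 'wrist_torque': array([0.0058092 , 0.01212854, 0.02792441]), 'gripper_force': 0.0, 'opening': 0.09295182564789814}
```

Emit:
arm_command(targets=[{"x": 0.5,"y": -0.74,"z": -0.06,"rx": 0,"ry": 0,"rz": -0.079,"claw": 100},{"x": 0.5,"y": -0.74,"z": -0.06,"rx": 0,"ry": 0,"rz": -0.079,"claw": 100},{"x": 0.5,"y": -0.74,"z": -0.06,"rx": 0,"ry": 0,"rz": -0.079,"claw": 100},{"x": 0.5,"y": -0.74,"z": -0.06,"rx": 0,"ry": 0,"rz": -0.079,"claw": 100},{"x": 0.5,"y": -0.74,"z": -0.06,"rx": 0,"ry": 0,"rz": -0.079,"claw": 100},{"x": 0.5,"y": -0.74,"z": -0.06,"rx": 0,"ry": 0,"rz": -0.079,"claw": 100},{"x": 0.5,"y": -0.74,"z": -0.06,"rx": 0,"ry": 0,"rz": -0.079,"claw": 100},{"x": 0.5,"y": -0.74,"z": -0.06,"rx": 0,"ry": 0,"rz": -0.079,"claw": 100},{"x": 0.5,"y": -0.82,"z": -0.08,"rx": 0,"ry": 0,"rz": -0.079,"claw": 100},{"x": 0.49,"y": -0.9,"z": -0.1,"rx": 0,"ry": 0,"rz": -0.079,"claw": 100}], squeeze=15)

```text
t: 0.93
tool_pos: [0.4129, 0.2129, 0.1989]
orientation: [0.763, 3.047, 0.001]
force: [1.9, 0.1, -0.3]
opening: 0.0562
gripper_force: 0.0
```

```bash
cat > st.py <<'E'
from h import *
np.set_printoptions(precision=4,suppress=True)
s=robot.read_state();M=R(s["orientation"]);p=s["tool_pos"]
psi=np.degrees(np.arctan2(M[1,1],M[0,1]))
print("t",round(s["t"],2),"p",p,"psi",psi.round(2),"q6",s["q"][5].round(3),"F",s["force"],"M",s["wrist_torque"],"g",s["gripper_force"],"op",round(s["opening"],4))
E
python3 st.py
```

```text
t 0.93 p [0.4129 0.2129 0.1989] psi 61.87 q6 -0.714 F [ 1.914   0.1017 -0.2816] M [-0.0365 -0.0033 -0.0176] g 0.0 op 0.0562
```

Emit:
arm_command(targets=[{"x": 0.01,"y": -0.79,"z": -0.12,"rx": 0,"ry": 0,"rz": 0,"claw": 100},{"x": 0.01,"y": -0.79,"z": -0.12,"rx": 0,"ry": 0,"rz": 0,"claw": 100},{"x": 0.01,"y": -0.79,"z": -0.12,"rx": 0,"ry": 0,"rz": 0,"claw": 100},{"x": 0.01,"y": -0.79,"z": -0.12,"rx": 0,"ry": 0,"rz": 0,"claw": 100},{"x": 0.01,"y": -0.79,"z": -0.12,"rx": 0,"ry": 0,"rz": 0,"claw": 100},{"x": 0.01,"y": -0.79,"z": -0.12,"rx": 0,"ry": 0,"rz": 0,"claw": 100},{"x": 0.01,"y": -0.79,"z": -0.12,"rx": 0,"ry": 0,"rz": 0,"claw": 100},{"x": 0.01,"y": -0.79,"z": -0.12,"rx": 0,"ry": 0,"rz": 0,"claw": 100},{"x": 0.01,"y": -0.79,"z": -0.12,"rx": 0,"ry": 0,"rz": 0,"claw": 100},{"x": 0.01,"y": -0.79,"z": -0.12,"rx": 0,"ry": 0,"rz": 0,"claw": 100}])

```text
t: 1.77
tool_pos: [0.4157, -0.1837, 0.138]
orientation: [-0.766, -3.046, 0.001]
force: [0.6, 0.4, 0.5]
opening: 0.0569
gripper_force: 0.0
```

Emit:
arm_command(targets=[{"x": 0,"y": 0,"z": 0,"rx": 0,"ry": 0,"rz": 0,"claw": 100}])

```text
t: 1.85
tool_pos: [0.4156, -0.1843, 0.1378]
orientation: [-0.769, -3.045, 0.002]
force: [1.0, 0.6, 1.0]
opening: 0.0564
gripper_force: 0.0
```

```bash
python3 st.py
```

```text
t 1.85 p [ 0.4156 -0.1843  0.1378] psi 61.64 q6 -1.605 F [1.0091 0.5671 0.9683] M [-0.0186 -0.0333 -0.0251] g 0.0 op 0.0564
```

Emit:
arm_command(targets=[{"x": 0.016,"y": 0.004,"z": -0.08,"rx": 0,"ry": 0,"rz": 0,"claw": 100},{"x": 0.016,"y": 0.004,"z": -0.14,"rx": 0,"ry": 0,"rz": 0,"claw": 100},{"x": 0.016,"y": 0.004,"z": -0.165,"rx": 0,"ry": 0,"rz": 0,"claw": 110},{"x": 0.016,"y": 0.004,"z": -0.165,"rx": 0,"ry": 0,"rz": 0,"claw": 200},{"x": 0.016,"y": 0.004,"z": -0.165,"rx": 0,"ry": 0,"rz": 0,"claw": 200},{"x": 0.016,"y": 0.004,"z": -0.165,"rx": 0,"ry": 0,"rz": 0,"claw": 200},{"x": 0.016,"y": 0.004,"z": -0.165,"rx": 0,"ry": 0,"rz": 0,"claw": 200}], squeeze=15)

```text
t: 2.43
tool_pos: [0.4226, -0.1814, 0.0565]
orientation: [-0.761, -3.045, 0.011]
force: [-9.1, -18.1, -12.4]
opening: 0.0337
gripper_force: 15.0
```

```bash
python3 st.py
```

```text
t 2.43 p [ 0.4226 -0.1814  0.0565] psi 61.93 q6 -1.589 F [ -9.0657 -18.1072 -12.3652] M [-2.7123  1.306  -0.02  ] g 14.998835921287537 op 0.0337
```

Emit:
arm_command(targets=[{"x": -0.001,"y": -0.003,"z": 0,"rx": 0,"ry": 0,"rz": 0,"claw": 200},{"x": 0.03,"y": -0.0195,"z": 0,"rx": 0,"ry": 0,"rz": 0,"claw": 200},{"x": 0.06,"y": -0.0355,"z": 0,"rx": 0,"ry": 0,"rz": 0,"claw": 200},{"x": 0.09,"y": -0.0515,"z": 0,"rx": 0,"ry": 0,"rz": 0,"claw": 200},{"x": 0.112,"y": -0.0633,"z": 0,"rx": 0,"ry": 0,"rz": 0,"claw": 200},{"x": 0.12,"y": -0.0675,"z": 0,"rx": 0,"ry": 0,"rz": 0,"claw": 200},{"x": 0.12,"y": -0.0675,"z": 0,"rx": 0,"ry": 0,"rz": 0,"claw": 200},{"x": 0.12,"y": -0.0675,"z": 0,"rx": 0,"ry": 0,"rz": 0,"claw": 200}])

```text
t: 3.1
tool_pos: [0.4838, -0.2141, 0.0564]
orientation: [-0.764, -3.046, 0.006]
force: [-4.2, -12.2, -14.1]
opening: 0.0339
gripper_force: 15.0
```

```bash
python3 st.py
```

```text
t 3.1 p [ 0.4838 -0.2141  0.0564] psi 61.86 q6 -1.589 F [ -4.2425 -12.2035 -14.0764] M [-1.8485  0.5448  0.0129] g 14.990710616111755 op 0.0339
```

Emit:
arm_command(targets=[{"x": 0.003,"y": -0.0035,"z": 0,"rx": 0,"ry": 0,"rz": 0,"claw": 200},{"x": 0.004,"y": -0.004,"z": 0,"rx": 0,"ry": 0,"rz": 0,"claw": 200},{"x": 0.004,"y": -0.004,"z": 0,"rx": 0,"ry": 0,"rz": 0,"claw": 200}])

```text
t: 3.35
tool_pos: [0.4847, -0.2145, 0.0564]
orientation: [-0.763, -3.043, 0.003]
force: [-9.5, -5.1, -5.9]
opening: 0.0336
gripper_force: 15.0
```

```bash
python3 st.py
```

```text
t 3.35 p [ 0.4847 -0.2145  0.0564] psi 61.87 q6 -1.59 F [-9.4622 -5.1415 -5.9046] M [-0.7907  1.4214 -0.1014] g 14.9962417781353 op 0.0336
```

Emit:
arm_command(targets=[{"x": 0,"y": 0,"z": 0,"rx": 0,"ry": 0,"rz": 0,"claw": 110},{"x": 0,"y": 0,"z": 0,"rx": 0,"ry": 0,"rz": 0,"claw": 110},{"x": 0,"y": 0,"z": 0.08,"rx": 0,"ry": 0,"rz": 0,"claw": 110},{"x": 0,"y": 0,"z": 0.16,"rx": 0,"ry": 0,"rz": 0.06,"claw": 120},{"x": 0,"y": 0,"z": 0.24,"rx": 0,"ry": 0,"rz": 0.12,"claw": 120},{"x": 0,"y": 0,"z": 0.3,"rx": 0,"ry": 0,"rz": 0.18,"claw": 120},{"x": 0.08,"y": 0.018,"z": 0.3,"rx": 0,"ry": 0,"rz": 0.24,"claw": 120},{"x": 0.15,"y": 0.033,"z": 0.3,"rx": 0,"ry": 0,"rz": 0.3,"claw": 120},{"x": 0.22,"y": 0.048,"z": 0.3,"rx": 0,"ry": 0,"rz": 0.36,"claw": 120},{"x": 0.27,"y": 0.057,"z": 0.3,"rx": 0,"ry": 0,"rz": 0.42,"claw": 120}])

```text
t: 4.18
tool_pos: [0.6252, -0.1844, 0.209]
orientation: [-0.556, 3.087, -0.003]
force: [-0.2, 0.8, 0.4]
opening: 0.0492
gripper_force: 0.0
```

Emit:
arm_command(targets=[{"x": 0,"y": 0,"z": 0,"rx": 0,"ry": 0,"rz": 0.06,"claw": 120},{"x": 0,"y": 0,"z": 0,"rx": 0,"ry": 0,"rz": 0.08,"claw": 120},{"x": 0,"y": 0,"z": 0,"rx": 0,"ry": 0,"rz": 0.08,"claw": 120}])

```text
t: 4.43
tool_pos: [0.623, -0.185, 0.2078]
orientation: [-0.796, 3.037, -0.002]
force: [0.0, 0.2, 0.7]
opening: 0.0492
gripper_force: 0.0
```

```bash
python3 st.py; python3 - <<'E'
from h import *
p,d=robot.read_camera("side"); q=pts("side",d)
hs=cv2.cvtColor(p,cv2.COLOR_RGB2HSV)
m=(q[...,2]>.045)&(q[...,2]<.072)&(hs[...,0]<16)&(hs[...,1]>110); m[:,:285]=0;m[:,370:]=0;m[:270]=0;m[320:]=0
print(m.sum(),q[m].mean(0))
r=cv2.minAreaRect((q[m][:,:2]*1000).astype(np.float32));print(r)
cv2.imwrite("pics/side1.png",cv2.resize(p[180:340,250:450,::-1],(800,640)[:2])[:600])
E
```

```text
t 4.43 p [ 0.623  -0.185   0.2078] psi 119.36 q6 -2.451 F [0.0235 0.1543 0.7124] M [0.0743 0.023  0.0264] g 0.0 op 0.0492
90 [ 0.4814521  -0.22498421  0.06033575]
((483.9741516113281, -220.2898712158203), (27.58855628967285, 11.23608684539795), 59.68311309814453)
```

Emit:
arm_command(targets=[{"x": -0.006,"y": -0.001,"z": -0.07,"rx": 0,"ry": 0,"rz": 0,"claw": 130},{"x": -0.006,"y": -0.001,"z": -0.138,"rx": 0,"ry": 0,"rz": 0,"claw": 150},{"x": -0.006,"y": -0.001,"z": -0.138,"rx": 0,"ry": 0,"rz": 0,"claw": 180},{"x": -0.006,"y": -0.001,"z": -0.138,"rx": 0,"ry": 0,"rz": 0,"claw": 255},{"x": -0.006,"y": -0.001,"z": -0.138,"rx": 0,"ry": 0,"rz": 0,"claw": 255},{"x": -0.006,"y": -0.001,"z": -0.138,"rx": 0,"ry": 0,"rz": 0,"claw": 255},{"x": -0.006,"y": -0.001,"z": -0.138,"rx": 0,"ry": 0,"rz": 0,"claw": 255}], squeeze=40)

```text
t: 5.07
tool_pos: [0.6196, -0.1858, 0.14]
orientation: [-0.79, 3.038, -0.001]
force: [-2.9, 0.8, 2.1]
opening: 0.0137
gripper_force: 40.0
```

```bash
python3 st.py
```

```text
t 5.07 p [ 0.6196 -0.1858  0.14  ] psi 119.16 q6 -2.451 F [-2.8647  0.824   2.1474] M [0.3871 0.5048 0.1315] g 39.988022446632385 op 0.0137
```

Emit:
arm_command(targets=[{"x": 0,"y": 0,"z": 0,"rx": 0,"ry": 0,"rz": -0.05,"claw": 255},{"x": 0,"y": 0,"z": 0,"rx": 0,"ry": 0,"rz": -0.1,"claw": 255},{"x": 0,"y": 0,"z": 0,"rx": 0,"ry": 0,"rz": -0.15,"claw": 255},{"x": 0,"y": 0,"z": 0,"rx": 0,"ry": 0,"rz": -0.2,"claw": 255}])

```text
t: 5.4
tool_pos: [0.6194, -0.1853, 0.14]
orientation: [-0.164, 3.135, 0.0]
force: [-3.9, 3.2, 6.0]
opening: 0.0142
gripper_force: 40.0
```

```bash
python3 st.py
```

```text
t 5.4 p [ 0.6194 -0.1853  0.14  ] psi 95.99 q6 -2.046 F [-3.938   3.2285  6.0056] M [0.845  0.686  0.1759] g 39.99680757522583 op 0.0142
```

Emit:
arm_command(targets=[{"x": 0,"y": 0,"z": 0,"rx": 0,"ry": 0,"rz": -0.05,"claw": 255}])

```text
t: 5.48
tool_pos: [0.6194, -0.1852, 0.14]
orientation: [-0.007, 3.14, 0.001]
force: [-3.9, 4.9, 5.9]
opening: 0.014
gripper_force: 40.0
```

```bash
python3 st.py
```

```text
t 5.48 p [ 0.6194 -0.1852  0.14  ] psi 90.27 q6 -1.946 F [-3.8744  4.8702  5.858 ] M [0.8797 0.7417 0.2139] g 39.99709188938141 op 0.014
```

Emit:
arm_command(targets=[{"x": 0,"y": 0,"z": 0,"rx": 0,"ry": 0,"rz": -0.05,"claw": 255}])

```text
t: 5.57
tool_pos: [0.6194, -0.1851, 0.14]
orientation: [0.15, 3.136, 0.001]
force: [-3.8, 5.6, 5.6]
opening: 0.0138
gripper_force: 40.0
```

```bash
python3 st.py
```

```text
t 5.57 p [ 0.6194 -0.1851  0.14  ] psi 84.54 q6 -1.846 F [-3.7575  5.5532  5.5779] M [0.964  0.6978 0.1891] g 39.99719738960266 op 0.0138
```

Emit:
arm_command(targets=[{"x": 0,"y": 0,"z": 0,"rx": 0,"ry": 0,"rz": 0,"claw": 255}])

```text
t: 5.65
tool_pos: [0.6194, -0.1851, 0.14]
orientation: [0.152, 3.136, 0.001]
force: [-3.8, 5.3, 6.7]
opening: 0.0137
gripper_force: 40.0
```

```bash
python3 st.py
```

```text
t 5.65 p [ 0.6194 -0.1851  0.14  ] psi 84.44 q6 -1.845 F [-3.8391  5.3304  6.7409] M [ 0.9373  0.6968 -0.147 ] g 40.00938177108765 op 0.0137
```

Emit:
arm_command(targets=[{"x": 0,"y": 0,"z": 0,"rx": 0,"ry": 0,"rz": -0.05,"claw": 255},{"x": 0,"y": 0,"z": 0,"rx": 0,"ry": 0,"rz": -0.1,"claw": 255}])

```text
t: 5.82
tool_pos: [0.6194, -0.1849, 0.1399]
orientation: [0.461, 3.106, 0.002]
force: [-3.7, 5.7, 6.2]
opening: 0.0138
gripper_force: 40.0
```

```bash
python3 st.py
```

```text
t 5.82 p [ 0.6194 -0.1849  0.1399] psi 73.13 q6 -1.647 F [-3.7313  5.7357  6.1987] M [1.0787 0.6499 0.1618] g 39.99711513519287 op 0.0138
```

Emit:
arm_command(targets=[{"x": 0,"y": 0,"z": 0,"rx": 0,"ry": 0,"rz": -0.05,"claw": 255}])

```text
t: 5.9
tool_pos: [0.6195, -0.1848, 0.14]
orientation: [0.616, 3.079, 0.002]
force: [-3.7, 6.8, 5.4]
opening: 0.014
gripper_force: 40.0
```

```bash
python3 st.py
```

```text
t 5.9 p [ 0.6195 -0.1848  0.14  ] psi 67.36 q6 -1.546 F [-3.6936  6.8106  5.431 ] M [1.1296 0.6733 0.1468] g 39.99739050865173 op 0.014
```

Emit:
arm_command(targets=[{"x": 0,"y": 0,"z": 0,"rx": 0,"ry": 0,"rz": -0.05,"claw": 255}])

```text
t: 5.98
tool_pos: [0.6195, -0.1846, 0.14]
orientation: [0.769, 3.044, 0.003]
force: [-2.9, 6.2, 5.9]
opening: 0.0138
gripper_force: 40.0
```

```bash
python3 st.py
```

```text
t 5.98 p [ 0.6195 -0.1846  0.14  ] psi 61.64 q6 -1.446 F [-2.8873  6.2238  5.9456] M [1.2789 0.5768 0.1898] g 39.997599720954895 op 0.0138
```

Emit:
arm_command(targets=[{"x": 0,"y": 0,"z": 0,"rx": 0,"ry": 0,"rz": 0,"claw": 200},{"x": 0,"y": 0,"z": 0,"rx": 0,"ry": 0,"rz": 0,"claw": 130},{"x": 0,"y": 0,"z": 0.07,"rx": 0,"ry": 0,"rz": 0,"claw": 120},{"x": 0,"y": 0,"z": 0.14,"rx": 0,"ry": 0,"rz": -0.06,"claw": 120},{"x": -0.025,"y": -0.05,"z": 0.14,"rx": 0,"ry": 0,"rz": -0.12,"claw": 120},{"x": -0.05,"y": -0.1,"z": 0.14,"rx": 0,"ry": 0,"rz": -0.18,"claw": 120},{"x": -0.08,"y": -0.15,"z": 0.14,"rx": 0,"ry": 0,"rz": -0.24,"claw": 120},{"x": -0.11,"y": -0.2,"z": 0.14,"rx": 0,"ry": 0,"rz": -0.3,"claw": 120},{"x": -0.14,"y": -0.26,"z": 0.14,"rx": 0,"ry": 0,"rz": -0.36,"claw": 120},{"x": -0.169,"y": -0.318,"z": 0.14,"rx": 0,"ry": 0,"rz": -0.42,"claw": 120}])

```text
t: 6.82
tool_pos: [0.5336, -0.3465, 0.2083]
orientation: [1.943, 2.467, -0.0]
force: [1.3, 0.6, 0.8]
opening: 0.0494
gripper_force: 0.0
```

```bash
python3 st.py
```

```text
t 6.82 p [ 0.5336 -0.3465  0.2083] psi 13.55 q6 -0.893 F [1.3049 0.5857 0.7783] M [-0.0608  0.0505 -0.0154] g 0.0 op 0.0494
```

Emit:
arm_command(targets=[{"x": 0.003,"y": 0.004,"z": 0,"rx": 0,"ry": 0,"rz": -0.06,"claw": 120},{"x": 0.003,"y": 0.004,"z": 0,"rx": 0,"ry": 0,"rz": -0.12,"claw": 120},{"x": 0.003,"y": 0.004,"z": 0,"rx": 0,"ry": 0,"rz": -0.18,"claw": 120},{"x": 0.003,"y": 0.004,"z": 0,"rx": 0,"ry": 0,"rz": -0.24,"claw": 120},{"x": 0.003,"y": 0.004,"z": 0,"rx": 0,"ry": 0,"rz": -0.3,"claw": 120},{"x": 0.003,"y": 0.004,"z": 0,"rx": 0,"ry": 0,"rz": -0.36,"claw": 120},{"x": 0.003,"y": 0.004,"z": -0.03,"rx": 0,"ry": 0,"rz": -0.42,"claw": 130},{"x": 0.003,"y": 0.004,"z": -0.08,"rx": 0,"ry": 0,"rz": -0.454,"claw": 150},{"x": 0.003,"y": 0.004,"z": -0.138,"rx": 0,"ry": 0,"rz": -0.454,"claw": 170},{"x": 0.003,"y": 0.004,"z": -0.138,"rx": 0,"ry": 0,"rz": -0.454,"claw": 180}])

```text
t: 7.65
tool_pos: [0.5355, -0.3433, 0.1342]
orientation: [-2.826, -1.372, 0.0]
force: [-0.5, 0.9, 0.1]
opening: 0.031
gripper_force: 0.0
```

Emit:
arm_command(targets=[{"x": 0,"y": 0,"z": 0,"rx": 0,"ry": 0,"rz": 0,"claw": 255},{"x": 0,"y": 0,"z": 0,"rx": 0,"ry": 0,"rz": 0,"claw": 255},{"x": 0,"y": 0,"z": 0,"rx": 0,"ry": 0,"rz": 0,"claw": 255}])

```text
t: 7.9
tool_pos: [0.5364, -0.3437, 0.1394]
orientation: [2.824, 1.371, 0.001]
force: [1.0, -1.1, -5.8]
opening: 0.0136
gripper_force: 39.9
```

```bash
python3 st.py
```

```text
t 7.9 p [ 0.5364 -0.3437  0.1394] psi -38.21 q6 0.017 F [ 1.0158 -1.1013 -5.7502] M [-0.0878  0.1044  0.1049] g 39.92724537849426 op 0.0136
```

Emit:
arm_command(targets=[{"x": 0,"y": 0,"z": 0,"rx": 0,"ry": 0,"rz": -0.05,"claw": 255},{"x": 0,"y": 0,"z": 0,"rx": 0,"ry": 0,"rz": -0.1,"claw": 255},{"x": 0,"y": 0,"z": 0,"rx": 0,"ry": 0,"rz": -0.15,"claw": 255}])

```text
t: 8.15
tool_pos: [0.5364, -0.3437, 0.1394]
orientation: [3.0, 0.926, 0.002]
force: [3.2, -3.1, -3.4]
opening: 0.0136
gripper_force: 39.9
```

```bash
python3 st.py
```

```text
t 8.15 p [ 0.5364 -0.3437  0.1394] psi -55.68 q6 0.322 F [ 3.1516 -3.1383 -3.3764] M [-0.5194 -0.457   0.2653] g 39.92687702178955 op 0.0136
```

Emit:
arm_command(targets=[{"x": 0,"y": 0,"z": 0,"rx": 0,"ry": 0,"rz": -0.05,"claw": 255}])

```text
t: 8.23
tool_pos: [0.5364, -0.3438, 0.1394]
orientation: [3.042, 0.775, 0.002]
force: [4.0, -3.2, -4.5]
opening: 0.0136
gripper_force: 39.9
```

```bash
python3 st.py
```

```text
t 8.23 p [ 0.5364 -0.3438  0.1394] psi -61.42 q6 0.422 F [ 4.0426 -3.213  -4.5282] M [-0.5512 -0.4325  0.1838] g 39.92669463157654 op 0.0136
```

Emit:
arm_command(targets=[{"x": 0,"y": 0,"z": 0,"rx": 0,"ry": 0,"rz": -0.05,"claw": 255}])

```text
t: 8.32
tool_pos: [0.5365, -0.3438, 0.1394]
orientation: [3.077, 0.622, 0.002]
force: [3.3, -3.3, -4.3]
opening: 0.0138
gripper_force: 39.9
```

```bash
python3 st.py
```

```text
t 8.32 p [ 0.5365 -0.3438  0.1394] psi -67.15 q6 0.522 F [ 3.2748 -3.2515 -4.3217] M [-0.51   -0.4449  0.2147] g 39.926717877388 op 0.0138
```

Emit:
arm_command(targets=[{"x": 0,"y": 0,"z": 0,"rx": 0,"ry": 0,"rz": -0.05,"claw": 255},{"x": 0,"y": 0,"z": 0,"rx": 0,"ry": 0,"rz": -0.1,"claw": 255}])

```text
t: 8.48
tool_pos: [0.5365, -0.3438, 0.1394]
orientation: [3.124, 0.312, 0.003]
force: [3.4, -4.1, -3.0]
opening: 0.014
gripper_force: 39.9
```

```bash
python3 st.py
```

```text
t 8.48 p [ 0.5365 -0.3438  0.1394] psi -78.6 q6 0.722 F [ 3.4394 -4.1103 -2.9802] M [-0.6158 -0.4435  0.2167] g 39.92657482624054 op 0.014
```

Emit:
arm_command(targets=[{"x": 0,"y": 0,"z": 0,"rx": 0,"ry": 0,"rz": -0.05,"claw": 255},{"x": 0,"y": 0,"z": 0,"rx": 0,"ry": 0,"rz": -0.1,"claw": 255}])

```text
t: 8.65
tool_pos: [0.5365, -0.3439, 0.1394]
orientation: [3.14, -0.002, 0.003]
force: [3.7, -3.9, -4.2]
opening: 0.0137
gripper_force: 39.9
```

```bash
python3 st.py
```

```text
t 8.65 p [ 0.5365 -0.3439  0.1394] psi -90.06 q6 0.922 F [ 3.6977 -3.8606 -4.1687] M [-0.6292 -0.5374  0.1721] g 39.92679476737976 op 0.0137
```

Emit:
arm_command(targets=[{"x": 0,"y": 0,"z": 0,"rx": 0,"ry": 0,"rz": -0.05,"claw": 255}])

```text
t: 8.73
tool_pos: [0.5365, -0.3439, 0.1394]
orientation: [3.136, -0.159, 0.003]
force: [2.9, -3.8, -4.3]
opening: 0.0134
gripper_force: 39.9
```

```bash
python3 st.py
```

```text
t 8.73 p [ 0.5365 -0.3439  0.1394] psi -95.8 q6 1.022 F [ 2.9008 -3.8491 -4.3027] M [-0.6721 -0.4328  0.176 ] g 39.9273419380188 op 0.0134
```

Emit:
arm_command(targets=[{"x": 0,"y": 0,"z": 0,"rx": 0,"ry": 0,"rz": -0.05,"claw": 255}])

```text
t: 8.82
tool_pos: [0.5365, -0.3439, 0.1394]
orientation: [3.124, -0.315, 0.004]
force: [3.4, -4.2, -4.0]
opening: 0.0136
gripper_force: 39.9
```

```bash
python3 st.py
```

```text
t 8.82 p [ 0.5365 -0.3439  0.1394] psi -101.53 q6 1.122 F [ 3.4492 -4.2089 -3.9941] M [-0.644  -0.4497  0.2035] g 39.92824852466583 op 0.0136
```

Emit:
arm_command(targets=[{"x": 0,"y": 0,"z": 0,"rx": 0,"ry": 0,"rz": -0.05,"claw": 255},{"x": 0,"y": 0,"z": 0,"rx": 0,"ry": 0,"rz": -0.1,"claw": 255}])

```text
t: 8.98
tool_pos: [0.5365, -0.344, 0.1394]
orientation: [3.077, -0.626, 0.004]
force: [3.7, -4.0, -4.7]
opening: 0.014
gripper_force: 39.9
```

```bash
python3 st.py
```

```text
t 8.98 p [ 0.5365 -0.344   0.1394] psi -112.99 q6 1.322 F [ 3.6725 -4.0117 -4.747 ] M [-0.6479 -0.5272  0.2301] g 39.93014931678772 op 0.014
```

Emit:
arm_command(targets=[{"x": 0,"y": 0,"z": 0,"rx": 0,"ry": 0,"rz": -0.05,"claw": 255}])

```text
t: 9.07
tool_pos: [0.5365, -0.344, 0.1394]
orientation: [3.042, -0.779, 0.004]
force: [3.6, -4.4, -4.0]
opening: 0.0134
gripper_force: 39.9
```

```bash
python3 st.py
```

```text
t 9.07 p [ 0.5365 -0.344   0.1394] psi -118.72 q6 1.422 F [ 3.5766 -4.3939 -4.0389] M [-0.7079 -0.5473  0.2084] g 39.931068420410156 op 0.0134
```

Emit:
arm_command(targets=[{"x": 0,"y": 0,"z": 0,"rx": 0,"ry": 0,"rz": -0.05,"claw": 255}])

```text
t: 9.15
tool_pos: [0.5365, -0.3441, 0.1394]
orientation: [2.999, -0.93, 0.004]
force: [3.6, -4.4, -4.2]
opening: 0.0138
gripper_force: 39.9
```

```bash
python3 st.py
```

```text
t 9.15 p [ 0.5365 -0.3441  0.1394] psi -124.44 q6 1.522 F [ 3.5778 -4.372  -4.2296] M [-0.7535 -0.4604  0.2144] g 39.93212699890137 op 0.0138
```

Emit:
arm_command(targets=[{"x": 0,"y": 0,"z": 0,"rx": 0,"ry": 0,"rz": -0.05,"claw": 255}])

```text
t: 9.23
tool_pos: [0.5364, -0.3441, 0.1394]
orientation: [2.949, -1.078, 0.004]
force: [4.3, -5.0, -3.8]
opening: 0.0137
gripper_force: 39.9
```

```bash
python3 st.py
```

```text
t 9.23 p [ 0.5364 -0.3441  0.1394] psi -130.17 q6 1.622 F [ 4.3046 -5.0001 -3.7705] M [-0.6926 -0.5007  0.2312] g 39.933239221572876 op 0.0137
```

Emit:
arm_command(targets=[{"x": 0,"y": 0,"z": 0,"rx": 0,"ry": 0,"rz": -0.05,"claw": 255}])

```text
t: 9.32
tool_pos: [0.5364, -0.3441, 0.1394]
orientation: [2.892, -1.225, 0.004]
force: [2.9, -3.7, -4.7]
opening: 0.0135
gripper_force: 39.9
```

```bash
python3 st.py
```

```text
t 9.32 p [ 0.5364 -0.3441  0.1394] psi -135.91 q6 1.722 F [ 2.8569 -3.7422 -4.6525] M [-0.7811 -0.5007  0.2494] g 39.93447303771973 op 0.0135
```

Emit:
arm_command(targets=[{"x": 0,"y": 0,"z": 0,"rx": 0,"ry": 0,"rz": 0,"claw": 200},{"x": 0,"y": 0,"z": 0,"rx": 0,"ry": 0,"rz": 0,"claw": 130},{"x": 0,"y": 0,"z": 0.07,"rx": 0,"ry": 0,"rz": 0,"claw": 120},{"x": 0,"y": 0,"z": 0.13,"rx": 0,"ry": 0,"rz": 0.06,"claw": 120},{"x": 0.025,"y": 0.05,"z": 0.13,"rx": 0,"ry": 0,"rz": 0.12,"claw": 120},{"x": 0.05,"y": 0.1,"z": 0.13,"rx": 0,"ry": 0,"rz": 0.18,"claw": 120},{"x": 0.08,"y": 0.15,"z": 0.13,"rx": 0,"ry": 0,"rz": 0.24,"claw": 120},{"x": 0.11,"y": 0.21,"z": 0.13,"rx": 0,"ry": 0,"rz": 0.3,"claw": 120},{"x": 0.14,"y": 0.26,"z": 0.13,"rx": 0,"ry": 0,"rz": 0.36,"claw": 120},{"x": 0.166,"y": 0.317,"z": 0.13,"rx": 0,"ry": 0,"rz": 0.42,"claw": 120}])

```text
t: 10.15
tool_pos: [0.6194, -0.1834, 0.2041]
orientation: [3.14, 0.082, 0.001]
force: [0.3, 0.2, -0.2]
opening: 0.0493
gripper_force: 0.0
```

Emit:
arm_command(targets=[{"x": 0,"y": 0,"z": 0,"rx": 0,"ry": 0,"rz": 0.06,"claw": 120},{"x": 0,"y": 0,"z": 0,"rx": 0,"ry": 0,"rz": 0.12,"claw": 120},{"x": 0,"y": 0,"z": 0,"rx": 0,"ry": 0,"rz": 0.18,"claw": 120},{"x": 0,"y": 0,"z": 0,"rx": 0,"ry": 0,"rz": 0.24,"claw": 120},{"x": 0,"y": 0,"z": 0,"rx": 0,"ry": 0,"rz": 0.3,"claw": 120},{"x": 0,"y": 0,"z": 0,"rx": 0,"ry": 0,"rz": 0.36,"claw": 120},{"x": 0,"y": 0,"z": 0,"rx": 0,"ry": 0,"rz": 0.42,"claw": 120},{"x": 0,"y": 0,"z": 0,"rx": 0,"ry": 0,"rz": 0.48,"claw": 120},{"x": 0,"y": 0,"z": 0,"rx": 0,"ry": 0,"rz": 0.54,"claw": 120},{"x": 0,"y": 0,"z": 0,"rx": 0,"ry": 0,"rz": 0.6,"claw": 120}])

```text
t: 10.98
tool_pos: [0.6187, -0.1844, 0.2039]
orientation: [2.545, 1.841, 0.0]
force: [-0.7, 0.3, 0.2]
opening: 0.0492
gripper_force: 0.0
```

Emit:
arm_command(targets=[{"x": 0,"y": 0,"z": 0,"rx": 0,"ry": 0,"rz": 0.06,"claw": 120},{"x": 0,"y": 0,"z": 0,"rx": 0,"ry": 0,"rz": 0.12,"claw": 120},{"x": 0,"y": 0,"z": 0,"rx": 0,"ry": 0,"rz": 0.18,"claw": 120},{"x": 0,"y": 0,"z": 0,"rx": 0,"ry": 0,"rz": 0.24,"claw": 120},{"x": 0,"y": 0,"z": 0,"rx": 0,"ry": 0,"rz": 0.3,"claw": 120},{"x": 0,"y": 0,"z": 0,"rx": 0,"ry": 0,"rz": 0.36,"claw": 120},{"x": 0,"y": 0,"z": 0,"rx": 0,"ry": 0,"rz": 0.42,"claw": 120},{"x": 0,"y": 0,"z": 0,"rx": 0,"ry": 0,"rz": 0.48,"claw": 120},{"x": 0,"y": 0,"z": 0,"rx": 0,"ry": 0,"rz": 0.54,"claw": 120},{"x": 0,"y": 0,"z": 0,"rx": 0,"ry": 0,"rz": 0.6,"claw": 120}])

```text
t: 11.82
tool_pos: [0.6187, -0.1844, 0.2039]
orientation: [1.061, 2.957, 0.0]
force: [-0.1, -0.0, 0.2]
opening: 0.0492
gripper_force: 0.0
```

```bash
python3 st.py
```

```text
t 11.82 p [ 0.6187 -0.1844  0.2039] psi 50.51 q6 -1.251 F [-0.1245 -0.0493  0.2442] M [ 0.001   0.0096 -0.0318] g 0.0 op 0.0492
```

Emit:
arm_command(targets=[{"x": 0.002,"y": -0.002,"z": -0.03,"rx": 0,"ry": 0,"rz": 0.06,"claw": 120},{"x": 0.002,"y": -0.002,"z": -0.08,"rx": 0,"ry": 0,"rz": 0.097,"claw": 130},{"x": 0.002,"y": -0.002,"z": -0.13,"rx": 0,"ry": 0,"rz": 0.097,"claw": 160},{"x": 0.002,"y": -0.002,"z": -0.13,"rx": 0,"ry": 0,"rz": 0.097,"claw": 180},{"x": 0.002,"y": -0.002,"z": -0.13,"rx": 0,"ry": 0,"rz": 0.097,"claw": 255},{"x": 0.002,"y": -0.002,"z": -0.13,"rx": 0,"ry": 0,"rz": 0.097,"claw": 255},{"x": 0.002,"y": -0.002,"z": -0.13,"rx": 0,"ry": 0,"rz": 0.097,"claw": 255}])

```text
t: 12.4
tool_pos: [0.621, -0.1859, 0.141]
orientation: [0.783, 3.039, -0.001]
force: [0.8, -0.5, 0.7]
opening: 0.0168
gripper_force: 0.0
```

```bash
python3 st.py
```

```text
t 12.4 p [ 0.621  -0.1859  0.141 ] psi 61.11 q6 -1.437 F [ 0.8309 -0.5026  0.6568] M [-0.0008 -0.0195  0.0638] g 0.0 op 0.0168
```

Emit:
arm_command(targets=[{"x": 0,"y": 0,"z": 0,"rx": 0,"ry": 0,"rz": -0.05,"claw": 255},{"x": 0,"y": 0,"z": 0,"rx": 0,"ry": 0,"rz": -0.1,"claw": 255}])

```text
t: 12.57
tool_pos: [0.6212, -0.1856, 0.141]
orientation: [1.088, 2.943, 0.001]
force: [0.3, 1.9, 1.8]
opening: 0.0134
gripper_force: 39.8
```

```bash
python3 st.py
```

```text
t 12.57 p [ 0.6212 -0.1856  0.141 ] psi 49.43 q6 -1.232 F [0.3379 1.8978 1.8412] M [ 0.1832 -0.0394  0.1205] g 39.79125201702118 op 0.0134
```

Emit:
arm_command(targets=[{"x": 0,"y": 0,"z": 0,"rx": 0,"ry": 0,"rz": -0.05,"claw": 255}])

```text
t: 12.65
tool_pos: [0.6211, -0.1856, 0.141]
orientation: [1.235, 2.885, 0.001]
force: [0.5, 1.8, 1.2]
opening: 0.014
gripper_force: 39.8
```

```bash
python3 st.py
```

```text
t 12.65 p [ 0.6211 -0.1856  0.141 ] psi 43.66 q6 -1.132 F [0.5312 1.7552 1.1901] M [ 0.1716 -0.019   0.2103] g 39.79307949542999 op 0.014
```

Emit:
arm_command(targets=[{"x": 0,"y": 0,"z": 0,"rx": 0,"ry": 0,"rz": -0.05,"claw": 255}])

```text
t: 12.73
tool_pos: [0.6211, -0.1856, 0.141]
orientation: [1.377, 2.82, 0.001]
force: [0.2, 1.4, 1.7]
opening: 0.0134
gripper_force: 39.8
```

```bash
python3 st.py
```

```text
t 12.73 p [ 0.6211 -0.1856  0.141 ] psi 37.93 q6 -1.032 F [0.1565 1.3935 1.6544] M [0.1502 0.0974 0.1937] g 39.795175194740295 op 0.0134
```

Emit:
arm_command(targets=[{"x": 0,"y": 0,"z": 0,"rx": 0,"ry": 0,"rz": -0.05,"claw": 255}])

```text
t: 12.82
tool_pos: [0.621, -0.1857, 0.141]
orientation: [1.517, 2.747, 0.001]
force: [-1.3, 1.2, 1.5]
opening: 0.0138
gripper_force: 39.8
```

```bash
python3 st.py
```

```text
t 12.82 p [ 0.621  -0.1857  0.141 ] psi 32.19 q6 -0.932 F [-1.2559  1.202   1.4739] M [0.1182 0.1586 0.2549] g 39.79745864868164 op 0.0138
```

Emit:
arm_command(targets=[{"x": 0,"y": 0,"z": 0,"rx": 0,"ry": 0,"rz": -0.05,"claw": 255}])

```text
t: 12.9
tool_pos: [0.621, -0.1857, 0.141]
orientation: [1.652, 2.668, 0.001]
force: [-0.7, 1.6, 0.9]
opening: 0.0135
gripper_force: 39.8
```

```bash
python3 st.py
```

```text
t 12.9 p [ 0.621  -0.1857  0.141 ] psi 26.47 q6 -0.832 F [-0.7216  1.5657  0.895 ] M [0.1006 0.1387 0.2712] g 39.800212383270264 op 0.0135
```

Emit:
arm_command(targets=[{"x": 0,"y": 0,"z": 0,"rx": 0,"ry": 0,"rz": -0.05,"claw": 255}])

```text
t: 12.98
tool_pos: [0.6209, -0.1857, 0.141]
orientation: [1.784, 2.582, 0.001]
force: [-1.0, 1.1, 2.3]
opening: 0.0136
gripper_force: 39.8
```

```bash
python3 st.py
```

```text
t 12.98 p [ 0.6209 -0.1857  0.141 ] psi 20.74 q6 -0.732 F [-1.0425  1.0602  2.3457] M [0.0816 0.2946 0.2797] g 39.80320751667023 op 0.0136
```

Emit:
arm_command(targets=[{"x": 0,"y": 0,"z": 0,"rx": 0,"ry": 0,"rz": -0.05,"claw": 255}])

```text
t: 13.07
tool_pos: [0.6209, -0.1857, 0.141]
orientation: [1.911, 2.49, 0.002]
force: [-0.6, 2.1, 2.4]
opening: 0.0136
gripper_force: 39.8
```

```bash
python3 st.py
```

```text
t 13.07 p [ 0.6209 -0.1857  0.141 ] psi 15.0 q6 -0.632 F [-0.5662  2.0967  2.4068] M [0.0426 0.2555 0.2954] g 39.80633318424225 op 0.0136
```

Emit:
arm_command(targets=[{"x": 0,"y": 0,"z": 0,"rx": 0,"ry": 0,"rz": 0,"claw": 200},{"x": 0,"y": 0,"z": 0,"rx": 0,"ry": 0,"rz": 0,"claw": 130},{"x": 0,"y": 0,"z": 0.07,"rx": 0,"ry": 0,"rz": 0,"claw": 120},{"x": 0,"y": 0,"z": 0.13,"rx": 0,"ry": 0,"rz": 0,"claw": 120},{"x": -0.025,"y": -0.05,"z": 0.13,"rx": 0,"ry": 0,"rz": 0.05,"claw": 120},{"x": -0.05,"y": -0.1,"z": 0.13,"rx": 0,"ry": 0,"rz": 0.1,"claw": 120},{"x": -0.08,"y": -0.15,"z": 0.13,"rx": 0,"ry": 0,"rz": 0.15,"claw": 120},{"x": -0.11,"y": -0.2,"z": 0.13,"rx": 0,"ry": 0,"rz": 0.2,"claw": 120},{"x": -0.14,"y": -0.26,"z": 0.13,"rx": 0,"ry": 0,"rz": 0.25,"claw": 120},{"x": -0.169,"y": -0.317,"z": 0.13,"rx": 0,"ry": 0,"rz": 0.254,"claw": 120}])

```text
t: 13.9
tool_pos: [0.5347, -0.3454, 0.2044]
orientation: [1.203, 2.901, -0.001]
force: [0.2, 0.0, -0.0]
opening: 0.0493
gripper_force: 0.0
```

Emit:
arm_command(targets=[{"x": 0,"y": 0,"z": 0,"rx": 0,"ry": 0,"rz": 0,"claw": 120},{"x": 0,"y": 0,"z": 0,"rx": 0,"ry": 0,"rz": 0,"claw": 120}])

```text
t: 14.07
tool_pos: [0.5345, -0.3458, 0.2041]
orientation: [1.219, 2.894, -0.0]
force: [0.3, 0.4, -0.1]
opening: 0.0496
gripper_force: 0.0
```

```bash
python3 st.py
```

```text
t 14.07 p [ 0.5345 -0.3458  0.2041] psi 44.32 q6 -1.428 F [ 0.3236  0.3539 -0.1246] M [-0.065  -0.002  -0.0451] g 0.0 op 0.0496
```

Emit:
arm_command(targets=[{"x": 0.003,"y": 0.003,"z": -0.07,"rx": 0,"ry": 0,"rz": 0,"claw": 130},{"x": 0.003,"y": 0.003,"z": -0.13,"rx": 0,"ry": 0,"rz": 0,"claw": 160},{"x": 0.003,"y": 0.003,"z": -0.13,"rx": 0,"ry": 0,"rz": 0,"claw": 180},{"x": 0.003,"y": 0.003,"z": -0.13,"rx": 0,"ry": 0,"rz": 0,"claw": 255},{"x": 0.003,"y": 0.003,"z": -0.13,"rx": 0,"ry": 0,"rz": 0,"claw": 255},{"x": 0.003,"y": 0.003,"z": -0.13,"rx": 0,"ry": 0,"rz": 0,"claw": 255},{"x": 0.003,"y": 0.003,"z": -0.13,"rx": 0,"ry": 0,"rz": 0,"claw": 255},{"x": 0.003,"y": 0.003,"z": -0.13,"rx": 0,"ry": 0,"rz": 0,"claw": 255}])

```text
t: 14.73
tool_pos: [0.5369, -0.3443, 0.1411]
orientation: [1.218, 2.893, -0.005]
force: [-6.6, -3.8, 1.4]
opening: 0.0134
gripper_force: 40.0
```

```bash
python3 st.py
```

```text
t 14.73 p [ 0.5369 -0.3443  0.1411] psi 44.35 q6 -1.423 F [-6.5927 -3.8473  1.3789] M [-0.772   1.0627  0.1258] g 39.992090463638306 op 0.0134
```

Emit:
arm_command(targets=[{"x": 0,"y": 0,"z": 0,"rx": 0,"ry": 0,"rz": -0.05,"claw": 255},{"x": 0,"y": 0,"z": 0,"rx": 0,"ry": 0,"rz": -0.1,"claw": 255}])

```text
t: 14.9
tool_pos: [0.5368, -0.3444, 0.1411]
orientation: [1.506, 2.754, -0.004]
force: [-5.9, -3.5, 1.2]
opening: 0.0136
gripper_force: 40.0
```

```bash
python3 st.py
```

```text
t 14.9 p [ 0.5368 -0.3444  0.1411] psi 32.65 q6 -1.219 F [-5.8698 -3.492   1.1637] M [-0.8978  1.1884  0.2558] g 40.01607298851013 op 0.0136
```

Emit:
arm_command(targets=[{"x": 0,"y": 0,"z": 0,"rx": 0,"ry": 0,"rz": -0.05,"claw": 255}])

```text
t: 14.98
tool_pos: [0.5367, -0.3444, 0.1412]
orientation: [1.643, 2.675, -0.004]
force: [-6.1, -4.7, 1.7]
opening: 0.0135
gripper_force: 40.0
```

```bash
python3 st.py
```

```text
t 14.98 p [ 0.5367 -0.3444  0.1412] psi 26.88 q6 -1.118 F [-6.1104 -4.6567  1.6704] M [-0.8695  1.244   0.2739] g 40.018492341041565 op 0.0135
```

Emit:
arm_command(targets=[{"x": 0,"y": 0,"z": 0,"rx": 0,"ry": 0,"rz": -0.05,"claw": 255}])

```text
t: 15.07
tool_pos: [0.5367, -0.3444, 0.1412]
orientation: [1.775, 2.589, -0.004]
force: [-6.7, -3.9, 1.9]
opening: 0.0136
gripper_force: 40.0
```

```bash
python3 st.py
```

```text
t 15.07 p [ 0.5367 -0.3444  0.1412] psi 21.15 q6 -1.018 F [-6.7391 -3.918   1.8731] M [-0.8774  1.2799  0.2501] g 40.02085983753204 op 0.0136
```

Emit:
arm_command(targets=[{"x": 0,"y": 0,"z": 0,"rx": 0,"ry": 0,"rz": -0.05,"claw": 255}])

```text
t: 15.15
tool_pos: [0.5366, -0.3445, 0.1412]
orientation: [1.902, 2.497, -0.004]
force: [-7.2, -4.4, 1.6]
opening: 0.0138
gripper_force: 40.0
```

```bash
python3 st.py
```

```text
t 15.15 p [ 0.5366 -0.3445  0.1412] psi 15.41 q6 -0.918 F [-7.1788 -4.4154  1.5815] M [-0.8243  1.2761  0.2533] g 40.023096799850464 op 0.0138
```

Emit:
arm_command(targets=[{"x": 0,"y": 0,"z": 0,"rx": 0,"ry": 0,"rz": -0.05,"claw": 255}])

```text
t: 15.23
tool_pos: [0.5366, -0.3445, 0.1412]
orientation: [2.024, 2.399, -0.004]
force: [-7.1, -4.0, 2.1]
opening: 0.0139
gripper_force: 40.0
```

```bash
python3 st.py
```

```text
t 15.23 p [ 0.5366 -0.3445  0.1412] psi 9.69 q6 -0.818 F [-7.1193 -3.9917  2.0838] M [-0.9047  1.4142  0.2926] g 40.025301575660706 op 0.0139
```

Emit:
arm_command(targets=[{"x": 0,"y": 0,"z": 0,"rx": 0,"ry": 0,"rz": -0.05,"claw": 255}])

```text
t: 15.32
tool_pos: [0.5365, -0.3445, 0.1411]
orientation: [2.141, 2.295, -0.004]
force: [-8.2, -4.6, 3.3]
opening: 0.0138
gripper_force: 40.0
```

```bash
python3 st.py
```

```text
t 15.32 p [ 0.5365 -0.3445  0.1411] psi 3.96 q6 -0.718 F [-8.1695 -4.575   3.2629] M [-0.8791  1.4959  0.2866] g 40.02776741981506 op 0.0138
```

Emit:
arm_command(targets=[{"x": 0,"y": 0,"z": 0,"rx": 0,"ry": 0,"rz": -0.05,"claw": 255}])

```text
t: 15.4
tool_pos: [0.5365, -0.3445, 0.1412]
orientation: [2.253, 2.185, -0.004]
force: [-8.5, -3.7, 1.9]
opening: 0.0137
gripper_force: 40.0
```

```bash
python3 st.py
```

```text
t 15.4 p [ 0.5365 -0.3445  0.1412] psi -1.78 q6 -0.618 F [-8.4629 -3.7199  1.9327] M [-0.8727  1.5498  0.2773] g 40.030197501182556 op 0.0137
```

```bash
cat > fit.py <<'E'
import numpy as np
# which, L, R, Mz
D=[("L",.6,0,.189),("L",.5,0,.214),("L",.4,0,.176),("L",.8,0,.162),("L",.9,0,.147),("L",1.0,0,.190),
("R",1,.305,.265),("R",1,.405,.184),("R",1,.505,.215),("R",1,.705,.217),("R",1,.905,.172),("R",1,1.005,.176),("R",1,1.105,.2035),
("R",1,1.305,.230),("R",1,1.405,.208),("R",1,1.505,.214),("R",1,1.605,.231),("R",1,1.705,.249),
("L",1.318,1.705,.210),("L",1.418,1.705,.194),("L",1.518,1.705,.255),("L",1.618,1.705,.271),("L",1.718,1.705,.280),("L",1.818,1.705,.295),
("R",1.818,1.905,.256),("R",1.818,2.005,.274),("R",1.818,2.105,.250),("R",1.818,2.205,.253),("R",1.818,2.305,.293),("R",1.818,2.405,.287),("R",1.818,2.505,.277)]
import fit_extra
D+=fit_extra.D
w=np.array([d[0]=="L" for d in D]);L,Rr,M=np.array([d[1:] for d in D]).T
cs=np.arange(.6,2.3,.05)
for sc in(.3,1.0,1.9,1e9):
    out=[]
    for c in cs:
        th=np.maximum((L+Rr)/2-c,0); sh=.5+np.clip(np.where(w,L-Rr,Rr-L)/sc,-1,1)/6
        r=M-.06*th*2*sh; b=np.clip(r.mean(),.17,.205); out.append(((r-b)**2).sum())
    out=np.array(out);s2=out.min()/(len(M)-2);p=np.exp(-(out-out.min())/2/s2);p/=p.sum()
    mu=(p*cs).sum();print(sc,"c",mu.round(2),"sd",np.sqrt((p*(cs-mu)**2).sum()).round(2),"rms",np.sqrt(s2).round(4))
E
echo "D=[]">fit_extra.py; python3 fit.py
```

```text
0.3 c 0.89 sd 0.13 rms 0.0264
1.0 c 0.82 sd 0.14 rms 0.0261
1.9 c 0.8 sd 0.14 rms 0.0262
1000000000.0 c 0.78 sd 0.14 rms 0.0264
```

Emit:
arm_command(targets=[{"x": 0,"y": 0,"z": 0,"rx": 0,"ry": 0,"rz": 0,"claw": 200},{"x": 0,"y": 0,"z": 0,"rx": 0,"ry": 0,"rz": 0,"claw": 130},{"x": 0,"y": 0,"z": 0.07,"rx": 0,"ry": 0,"rz": 0,"claw": 120},{"x": 0,"y": 0,"z": 0.13,"rx": 0,"ry": 0,"rz": 0,"claw": 120},{"x": 0.03,"y": 0.06,"z": 0.13,"rx": 0,"ry": 0,"rz": 0.05,"claw": 120},{"x": 0.06,"y": 0.12,"z": 0.13,"rx": 0,"ry": 0,"rz": 0.1,"claw": 120},{"x": 0.1,"y": 0.18,"z": 0.13,"rx": 0,"ry": 0,"rz": 0.147,"claw": 120},{"x": 0.13,"y": 0.25,"z": 0.13,"rx": 0,"ry": 0,"rz": 0.147,"claw": 120},{"x": 0.168,"y": 0.317,"z": 0.13,"rx": 0,"ry": 0,"rz": 0.147,"claw": 120},{"x": 0.168,"y": 0.317,"z": 0.13,"rx": 0,"ry": 0,"rz": 0.147,"claw": 120}])

```text
t: 16.23
tool_pos: [0.6242, -0.1773, 0.205]
orientation: [1.894, 2.504, 0.006]
force: [0.1, -0.0, -0.1]
opening: 0.0493
gripper_force: 0.0
```

Emit:
arm_command(targets=[{"x": 0,"y": 0,"z": 0,"rx": 0,"ry": 0,"rz": 0,"claw": 120}])

```text
t: 16.32
tool_pos: [0.6224, -0.1816, 0.2047]
orientation: [1.896, 2.502, 0.002]
force: [-0.3, -0.5, -0.4]
opening: 0.0495
gripper_force: 0.0
```

```bash
python3 st.py
```

```text
t 16.32 p [ 0.6224 -0.1816  0.2047] psi 15.7 q6 -0.637 F [-0.3306 -0.5182 -0.4383] M [-0.0723  0.0306  0.0337] g 0.0 op 0.0495
```

Emit:
arm_command(targets=[{"x": 0,"y": 0,"z": -0.06,"rx": 0,"ry": 0,"rz": -0.005,"claw": 130},{"x": 0,"y": 0,"z": -0.13,"rx": 0,"ry": 0,"rz": -0.005,"claw": 160},{"x": 0,"y": 0,"z": -0.13,"rx": 0,"ry": 0,"rz": -0.005,"claw": 165},{"x": 0,"y": 0,"z": -0.13,"rx": 0,"ry": 0,"rz": -0.005,"claw": 165}])

```text
t: 16.65
tool_pos: [0.6192, -0.1841, 0.1364]
orientation: [-1.915, -2.486, 0.001]
force: [-0.1, 0.9, 0.8]
opening: 0.034
gripper_force: 0.0
```

```bash
python3 st.py
```

```text
t 16.65 p [ 0.6192 -0.1841  0.1364] psi 14.79 q6 -0.627 F [-0.1189  0.8706  0.8353] M [-0.0406  0.0365  0.0104] g 0.0 op 0.034
```

Emit:
arm_command(targets=[{"x": 0.002,"y": -0.002,"z": 0.004,"rx": 0,"ry": 0,"rz": 0,"claw": 255},{"x": 0.002,"y": -0.002,"z": 0.004,"rx": 0,"ry": 0,"rz": 0,"claw": 255},{"x": 0.002,"y": -0.002,"z": 0.004,"rx": 0,"ry": 0,"rz": 0,"claw": 255},{"x": 0.002,"y": -0.002,"z": 0.004,"rx": 0,"ry": 0,"rz": 0,"claw": 255}])

```text
t: 16.98
tool_pos: [0.6214, -0.1866, 0.1431]
orientation: [1.917, 2.487, -0.003]
force: [-7.3, -2.1, 6.3]
opening: 0.0138
gripper_force: 39.9
```

```bash
python3 st.py
```

```text
t 16.98 p [ 0.6214 -0.1866  0.1431] psi 14.76 q6 -0.627 F [-7.3077 -2.1108  6.26  ] M [-0.2769  1.4048  0.1644] g 39.901185035705566 op 0.0138
```

Emit:
arm_command(targets=[{"x": 0,"y": 0,"z": 0,"rx": 0,"ry": 0,"rz": -0.035,"claw": 255}])

```text
t: 17.07
tool_pos: [0.6213, -0.1866, 0.143]
orientation: [2.001, 2.42, -0.003]
force: [-9.9, -2.6, 9.5]
opening: 0.0137
gripper_force: 39.9
```

```bash
python3 st.py
```

```text
t 17.07 p [ 0.6213 -0.1866  0.143 ] psi 10.82 q6 -0.558 F [-9.8911 -2.5675  9.4884] M [-0.5151  1.8843  0.2086] g 39.92217779159546 op 0.0137
```

Emit:
arm_command(targets=[{"x": 0,"y": 0,"z": 0,"rx": 0,"ry": 0,"rz": -0.035,"claw": 255}])

```text
t: 17.15
tool_pos: [0.6212, -0.1866, 0.143]
orientation: [2.089, 2.344, -0.003]
force: [-10.1, -2.4, 9.3]
opening: 0.0135
gripper_force: 39.9
```

```bash
python3 st.py
```

```text
t 17.15 p [ 0.6212 -0.1866  0.143 ] psi 6.58 q6 -0.484 F [-10.1001  -2.4051   9.3292] M [-0.5069  1.884   0.2612] g 39.926084876060486 op 0.0135
```

Emit:
arm_command(targets=[{"x": 0,"y": 0,"z": 0,"rx": 0,"ry": 0,"rz": -0.035,"claw": 255}])

```text
t: 17.23
tool_pos: [0.6211, -0.1866, 0.143]
orientation: [2.171, 2.269, -0.003]
force: [-10.1, -2.7, 10.7]
opening: 0.0139
gripper_force: 39.9
```

```bash
python3 st.py
```

```text
t 17.23 p [ 0.6211 -0.1866  0.143 ] psi 2.54 q6 -0.413 F [-10.0552  -2.6978  10.7241] M [-0.5493  1.9435  0.2418] g 39.92971658706665 op 0.0139
```

Emit:
arm_command(targets=[{"x": 0,"y": 0,"z": 0,"rx": 0,"ry": 0,"rz": -0.035,"claw": 255}])

```text
t: 17.32
tool_pos: [0.621, -0.1866, 0.143]
orientation: [2.249, 2.192, -0.003]
force: [-10.7, -1.9, 10.3]
opening: 0.0138
gripper_force: 39.9
```

```bash
python3 st.py
```

```text
t 17.32 p [ 0.621  -0.1866  0.143 ] psi -1.47 q6 -0.343 F [-10.6989  -1.9236  10.3031] M [-0.5345  2.0633  0.2728] g 39.93324637413025 op 0.0138
```

Emit:
arm_command(targets=[{"x": 0,"y": 0,"z": 0,"rx": 0,"ry": 0,"rz": -0.035,"claw": 255}])

```text
t: 17.4
tool_pos: [0.6209, -0.1865, 0.1429]
orientation: [2.324, 2.112, -0.004]
force: [-11.7, -2.4, 10.2]
opening: 0.0135
gripper_force: 39.9
```

```bash
python3 st.py
```

```text
t 17.4 p [ 0.6209 -0.1865  0.1429] psi -5.48 q6 -0.273 F [-11.7034  -2.385   10.1516] M [-0.4949  2.1501  0.2427] g 39.93708908557892 op 0.0135
```

Emit:
arm_command(targets=[{"x": 0,"y": 0,"z": 0,"rx": 0,"ry": 0,"rz": -0.035,"claw": 255}])

```text
t: 17.48
tool_pos: [0.6208, -0.1866, 0.143]
orientation: [2.397, 2.029, -0.004]
force: [-11.5, -1.2, 11.0]
opening: 0.0137
gripper_force: 39.9
```

```bash
python3 st.py
```

```text
t 17.48 p [ 0.6208 -0.1866  0.143 ] psi -9.49 q6 -0.203 F [-11.525   -1.1954  10.996 ] M [-0.4341  2.3259  0.2598] g 39.94069039821625 op 0.0137
```

```bash
cat > fit_extra.py <<'E'
D=[("L",1.965,2.505,.261),("L",2.035,2.505,.242),("L",2.105,2.505,.273),("L",2.175,2.505,.243),("L",2.245,2.505,.260)]
E
python3 fit.py
```

```text
0.3 c 0.89 sd 0.12 rms 0.0248
1.0 c 0.83 sd 0.14 rms 0.0252
1.9 c 0.83 sd 0.14 rms 0.0259
1000000000.0 c 0.85 sd 0.15 rms 0.0271
```

Emit:
arm_command(targets=[{"x": -0.0015,"y": 0,"z": -0.002,"rx": 0,"ry": 0,"rz": 0.06,"claw": 255},{"x": -0.0015,"y": 0,"z": -0.002,"rx": 0,"ry": 0,"rz": 0.12,"claw": 255},{"x": -0.0015,"y": 0,"z": -0.002,"rx": 0,"ry": 0,"rz": 0.18,"claw": 255}])

```text
t: 17.73
tool_pos: [0.6212, -0.1866, 0.143]
orientation: [1.983, 2.433, -0.001]
force: [-7.2, -1.2, 12.9]
opening: 0.0139
gripper_force: 40.0
```

```bash
python3 st.py
```

```text
t 17.73 p [ 0.6212 -0.1866  0.143 ] psi 11.64 q6 -0.573 F [-7.195  -1.2112 12.9249] M [-0.2977  1.5023 -0.1735] g 39.967798590660095 op 0.0139
```

Emit:
arm_command(targets=[{"x": 0,"y": 0,"z": 0,"rx": 0,"ry": 0,"rz": 0.03,"claw": 255}])

```text
t: 17.82
tool_pos: [0.6213, -0.1866, 0.143]
orientation: [1.908, 2.492, -0.001]
force: [-6.8, -0.8, 12.2]
opening: 0.0134
gripper_force: 40.0
```

```bash
python3 st.py
```

```text
t 17.82 p [ 0.6213 -0.1866  0.143 ] psi 15.14 q6 -0.634 F [-6.8247 -0.8015 12.2188] M [-0.3252  1.4893 -0.1765] g 39.96594250202179 op 0.0134
```

Emit:
arm_command(targets=[{"x": 0,"y": 0,"z": 0,"rx": 0,"ry": 0,"rz": -0.04,"claw": 255},{"x": 0,"y": 0,"z": 0,"rx": 0,"ry": 0,"rz": -0.08,"claw": 255}])

```text
t: 17.98
tool_pos: [0.6211, -0.1866, 0.1429]
orientation: [2.111, 2.322, -0.002]
force: [-9.4, -0.6, 13.5]
opening: 0.0138
gripper_force: 39.9
```

```bash
python3 st.py
```

```text
t 17.98 p [ 0.6211 -0.1866  0.1429] psi 5.44 q6 -0.464 F [-9.4161 -0.5554 13.5003] M [-0.401   1.7998  0.29  ] g 39.93159592151642 op 0.0138
```

Emit:
arm_command(targets=[{"x": 0,"y": 0,"z": 0,"rx": 0,"ry": 0,"rz": -0.035,"claw": 255}])

```text
t: 18.07
tool_pos: [0.621, -0.1866, 0.1429]
orientation: [2.193, 2.246, -0.002]
force: [-11.0, -1.7, 12.1]
opening: 0.0137
gripper_force: 39.9
```

```bash
python3 st.py
```

```text
t 18.07 p [ 0.621  -0.1866  0.1429] psi 1.37 q6 -0.393 F [-11.0266  -1.7349  12.145 ] M [-0.3484  1.8687  0.2892] g 39.93588387966156 op 0.0137
```

Emit:
arm_command(targets=[{"x": 0,"y": 0,"z": 0,"rx": 0,"ry": 0,"rz": -0.035,"claw": 255}])

```text
t: 18.15
tool_pos: [0.6209, -0.1866, 0.1429]
orientation: [2.27, 2.168, -0.002]
force: [-9.8, -2.4, 14.7]
opening: 0.0137
gripper_force: 39.9
```

```bash
python3 st.py
```

```text
t 18.15 p [ 0.6209 -0.1866  0.1429] psi -2.62 q6 -0.324 F [-9.8325 -2.4022 14.6715] M [-0.4046  2.0602  0.2885] g 39.9399608373642 op 0.0137
```

Emit:
arm_command(targets=[{"x": 0,"y": 0,"z": 0,"rx": 0,"ry": 0,"rz": -0.035,"claw": 255}])

```text
t: 18.23
tool_pos: [0.6208, -0.1866, 0.1429]
orientation: [2.344, 2.088, -0.002]
force: [-9.6, -2.9, 14.2]
opening: 0.0136
gripper_force: 39.9
```

```bash
python3 st.py
```

```text
t 18.23 p [ 0.6208 -0.1866  0.1429] psi -6.63 q6 -0.254 F [-9.6041 -2.8603 14.1733] M [-0.409   2.0844  0.3009] g 39.94411289691925 op 0.0136
```

Emit:
arm_command(targets=[{"x": 0,"y": 0,"z": 0,"rx": 0,"ry": 0,"rz": -0.035,"claw": 255}])

```text
t: 18.32
tool_pos: [0.6208, -0.1866, 0.1429]
orientation: [2.416, 2.004, -0.002]
force: [-11.3, -1.7, 14.8]
opening: 0.0137
gripper_force: 39.9
```

```bash
python3 st.py
```

```text
t 18.32 p [ 0.6208 -0.1866  0.1429] psi -10.64 q6 -0.184 F [-11.2774  -1.7388  14.8406] M [-0.3667  2.2295  0.2799] g 39.94820594787598 op 0.0137
```

Emit:
arm_command(targets=[{"x": 0,"y": 0,"z": 0,"rx": 0,"ry": 0,"rz": -0.035,"claw": 255}])

```text
t: 18.4
tool_pos: [0.6207, -0.1866, 0.1429]
orientation: [2.485, 1.919, -0.002]
force: [-11.0, -1.7, 14.3]
opening: 0.0139
gripper_force: 40.0
```

```bash
python3 st.py
```

```text
t 18.4 p [ 0.6207 -0.1866  0.1429] psi -14.64 q6 -0.114 F [-10.9606  -1.6638  14.2967] M [-0.2824  2.3184  0.3066] g 39.95231509208679 op 0.0139
```

```bash
cat >> fit_extra.py <<'E'
D+=[("L",a,2.505,m) for a,m in((1.985,.29),(2.056,.289),(2.125,.2885),(2.195,.301),(2.265,.28),(2.335,.3066))]
E
python3 fit.py
```

```text
0.3 c 0.9 sd 0.12 rms 0.0265
1.0 c 0.81 sd 0.13 rms 0.0246
1.9 c 0.8 sd 0.13 rms 0.0247
1000000000.0 c 0.82 sd 0.14 rms 0.0254
```

Emit:
arm_command(targets=[{"x": 0,"y": 0,"z": 0,"rx": 0,"ry": 0,"rz": 0,"claw": 200},{"x": 0,"y": 0,"z": 0,"rx": 0,"ry": 0,"rz": 0,"claw": 130},{"x": 0,"y": 0,"z": 0,"rx": 0,"ry": 0,"rz": 0,"claw": 120},{"x": 0,"y": 0,"z": 0.07,"rx": 0,"ry": 0,"rz": 0,"claw": 120},{"x": 0,"y": 0,"z": 0.15,"rx": 0,"ry": 0,"rz": 0,"claw": 120},{"x": 0,"y": 0.08,"z": 0.23,"rx": 0,"ry": 0,"rz": 0,"claw": 120},{"x": -0.04,"y": 0.16,"z": 0.26,"rx": 0,"ry": 0,"rz": 0,"claw": 120},{"x": -0.1,"y": 0.24,"z": 0.26,"rx": 0,"ry": 0,"rz": 0,"claw": 120},{"x": -0.15,"y": 0.31,"z": 0.26,"rx": 0,"ry": 0,"rz": 0,"claw": 120},{"x": -0.2,"y": 0.38,"z": 0.26,"rx": 0,"ry": 0,"rz": 0,"claw": 120}])

```text
t: 19.23
tool_pos: [0.5364, -0.0162, 0.2699]
orientation: [2.481, 1.925, 0.003]
force: [0.4, 0.5, 0.8]
opening: 0.0492
gripper_force: 0.0
```

Emit:
arm_command(targets=[{"x": 0,"y": 0,"z": 0,"rx": 0,"ry": 0,"rz": 0,"claw": 120},{"x": 0,"y": 0,"z": 0,"rx": 0,"ry": 0,"rz": 0,"claw": 120},{"x": 0,"y": 0,"z": 0,"rx": 0,"ry": 0,"rz": 0,"claw": 120}])

```text
t: 19.48
tool_pos: [0.5373, -0.0176, 0.2693]
orientation: [2.481, 1.926, 0.001]
force: [0.3, -0.1, -0.1]
opening: 0.049
gripper_force: 0.0
```

```bash
python3 - <<'E'
from h import *
for n,regs in(("top",((325,360,155,195),(393,425,190,222))),("side",((376,400,215,262),(380,405,255,300)))):
  p,d=robot.read_camera(n);q=pts(n,d)
  for u0,u1,v0,v1 in regs:
    m=np.zeros((480,640),bool);m[v0:v1,u0:u1]=1;m&=(q[...,2]>.14)&(q[...,2]<.165)
    if m.sum()>5: print(n,cv2.minAreaRect((q[m][:,:2]*1000).astype(np.float32)))
  if n=="side": cv2.imwrite("pics/side2.png",cv2.resize(p[200:350,270:470,::-1],(800,600),interpolation=2))
E
python3 st.py
```

```text
top ((620.3046875, -184.9432830810547), (51.504356384277344, 16.282087326049805), 74.47909545898438)
top ((534.9210205078125, -342.7109375), (51.94544982910156, 13.640904426574707), 88.3627700805664)
side ((619.5958862304688, -186.184814453125), (53.17368698120117, 14.578804969787598), 75.18856811523438)
side ((534.9892578125, -344.7666015625), (52.498111724853516, 14.568204879760742), 89.36129760742188)
t 19.58 p [ 0.5375 -0.0185  0.269 ] psi -14.48 q6 0.123 F [ 0.5681  0.4435 -0.3067] M [-0.0647  0.1062 -0.0396] g 0.0 op 0.0495
```

View pics/side2.png

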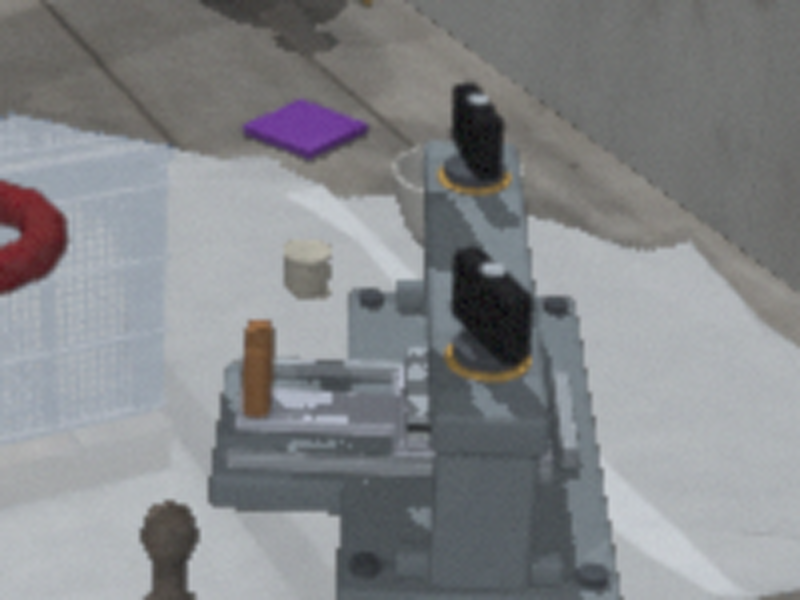

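The view shows the tray home (grip at 258,370 in the crop), with the cup, stamp and spool in place. The wing angles of 75° and 88° match knob readings of about 2.33 and 2.50 rad. The estimated load is 48 N, with the bar tilted by about 0.004 rad. Handing in.

```bash
python3 -c "
from plant import robot
print(robot.close_job())"
```

```text
the job is handed in; nothing more can be done
None
```

I handed the job in with the tray home and both knobs about a quarter turn past first touch (left 2.33 rad, right 2.50 rad). The bar is level to about 0.004 rad and the load on the tile is an estimated 48 N, inferred from noisy knob torque rather than measured; the hand-in returned no verdict.

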